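# Push the row of tube carriers home in the reader rail and start the reader

### The job

Push the row of four tube carriers along the rail, together as one train, until the front one is fully against the end stop at the reader and no gaps are left between them; then press the reader's button all the way down and let it go. Use only the outside of the fingers: the carriers are slid, never lifted off the rail or pulled apart. Leave everything else on the bench where it stands, including the spare carrier beside the rail.

Things in the scene. Friction and masses are not known exactly. Their poses are not given: they have to be found in the camera images.
- rail: aluminium channel fixed to the bench, 70 mm wide, along its own y from -200 mm (open end) to +160 mm (end stop). Origin on the bench surface, on the channel's centre line; z up. Channel floor 10 mm above the bench; two side lips 12 mm wide, tops 22 mm above the bench, 46 mm apart. It never moves
- stop_face (a point): middle of the end stop's face (a steel plate 70 mm wide, 36 mm high from the bench) at rail x = 0, y = +160 mm, 27 mm above the bench; the carriers are pushed towards it, in the rail's +y direction
- start_top (a point): centre of the top of the round grey push button (26 mm diameter) in its black housing on top of the reader box, at rail x = 18 mm, y = 217 mm, about 73 mm above the bench; it moves with the button. Reader: white box fixed beyond the end stop, 110 mm in rail x, y = 172 to 262 mm, top 55 mm above the bench
- start (a joint): travel of the push button, m: 0 released, 0.006 fully down; it springs back; about 5 N presses it fully
- carrier_1: white block 44 (its x, across) x 40 (its y, along the rail) x 34 mm high, with a capped clear tube (cap 26 mm diameter) on its middle, 56 mm high in all, 0.08 to 0.17 kg. Origin: centre of its underside. The front one of the row, nearest to the end stop; fully home its origin is at rail y = 140 mm
- carrier_2: white block 44 (its x, across) x 40 (its y, along the rail) x 34 mm high, with a capped clear tube (cap 26 mm diameter) on its middle, 56 mm high in all, 0.08 to 0.17 kg. Origin: centre of its underside. Number 2 from the end stop, touching number 1 at the start; fully home at rail y = 100 mm
- carrier_3: white block 44 (its x, across) x 40 (its y, along the rail) x 34 mm high, with a capped clear tube (cap 26 mm diameter) on its middle, 56 mm high in all, 0.08 to 0.17 kg. Origin: centre of its underside. Number 3 from the end stop, touching number 2 at the start; fully home at rail y = 60 mm
- carrier_4: white block 44 (its x, across) x 40 (its y, along the rail) x 34 mm high, with a capped clear tube (cap 26 mm diameter) on its middle, 56 mm high in all, 0.08 to 0.17 kg. Origin: centre of its underside. Number 4 from the end stop, touching number 3 at the start; fully home at rail y = 20 mm. The last of the row: its free back face (20 mm from its origin, towards rail -y) is the one to push; the row starts 40 to 110 mm short of home
- spare_carrier: white block 44 (its x, across) x 40 (its y, along the rail) x 34 mm high, with a capped clear tube (cap 26 mm diameter) on its middle, 56 mm high in all, 0.08 to 0.17 kg. Origin: centre of its underside. A spare one standing on the bench beside the rail on the robot's side; not part of the job
- vial: bystander: capped tube standing on the bench beyond the rail, 28 mm diameter, 60 mm high; origin under its centre
- sample_jar: bystander: clear jar with white lid beyond the rail, 52 mm diameter, 56 mm high; origin under its centre
- beaker: bystander: clear plastic beaker, 64 mm diameter, 70 mm high, at the left; origin under its centre
- syringe: bystander: capped syringe lying on the bench at the right, 140 mm long along its x, 20 mm thick; origin under its barrel
- spatula: bystander: flat wooden spatula lying on the bench at the left, 150 x 18 x 4 mm; origin under its centre
- spacer: bystander: steel weight with a thin neck beside the rail on the robot's side, 34 mm diameter, 36 mm high; origin under its centre

How it is judged:
On the way, in this order (a step that is already met when the one before it is completed fails the run):
1. all four carriers are pushed home against the end stop (y of carrier_1 in the frame of rail above 0.136 m and y of carrier_2 in the frame of rail above 0.096 m and y of carrier_3 in the frame of rail above 0.056 m and y of carrier_4 in the frame of rail above 0.016 m and z of each of carrier_1, carrier_2, carrier_3, carrier_4 in the frame of rail below 0.0125 m and angle between each of carrier_1, carrier_2, carrier_3, carrier_4's own z axis and vertical below 0.06 rad and x of carrier_1 in the frame of rail between -0.004 and 0.004 m and x of carrier_2 in the frame of rail between -0.004 and 0.004 m and x of carrier_3 in the frame of rail between -0.004 and 0.004 m and x of carrier_4 in the frame of rail between -0.004 and 0.004 m), for 0.2 s.
2. the reader's button is pressed down (value of joint start above 0.0045 m), for 0.05 s.
At the end, for the whole second after the job is handed in: All four carriers stand upright in the channel, at rest, each within 4 mm of its home place along the rail (front one against the end stop, the others touching behind it); the button is up again after having been pressed (all of step 1 and value of joint start below 0.0015 m and linear speed of each of carrier_1, carrier_2, carrier_3, carrier_4 below 0.01 m/s).
It fails at once if a carrier is lifted more than 10 mm off the rail floor or tipped over (z of any of carrier_1, carrier_2, carrier_3, carrier_4 in the frame of rail above 0.02 m or angle between any of carrier_1, carrier_2, carrier_3, carrier_4's own z axis and vertical above 0.35 rad).
It fails at once if the row is pulled apart: gaps of more than 15 mm in all between the carriers (horizontal distance between carrier_1 and carrier_4 above 0.1356 m).
It fails at once if the button is pressed before the carriers are home (value of joint start above 0.0045 m and not (y of carrier_1 in the frame of rail above 0.136 m and y of carrier_2 in the frame of rail above 0.096 m and y of carrier_3 in the frame of rail above 0.056 m and y of carrier_4 in the frame of rail above 0.016 m)).
It fails at once if another thing on the bench is moved by more than 20 mm or knocked over (distance of any of spare_carrier, vial, sample_jar, beaker, syringe, spatula, spacer from where it was at the start of the episode above 0.02 m or angle between any of spare_carrier, vial, sample_jar, beaker, syringe, spatula, spacer's own z axis and vertical above 0.5 rad).
It also fails if it takes over 45 s, if anything falls off the work surface, if the arm or the gripper's body presses on something with over 40 N, if the wrist force passes 120 N, or if a joint passes its speed limit or range.

### The arm

A 6-joint arm with a two-finger parallel gripper is mounted at the origin on the work surface. World frame = base frame: x ahead of the robot, y to its left, z up, the work surface at z = 0. Lengths are in m, angles in rad, forces in N, time in s.
With the tool pointing down it reaches from about 0.375 to 0.825 m from the base axis. Payload 5.5 kg.
Tool frame: the origin (TCP) lies at the very end of the fingers, on their centre line; the grasp point (between the pads) lies 19 mm behind it; z points along the fingers, y is the line along which they close (so a half turn about z gives the same grasp; the last joint's range is limited). The gripper opens to 85 mm and grips with 20 to 120 N. Pads are 22 mm wide; open, the fingers measure 114 mm over their backs; the gripper's body (76 mm by 85 mm) begins 54 mm behind the grasp point. The pads swing forward as they close: fully open they stand 13 mm farther back than shut.
Start: joints at [-1.123, 0.314, -0.047, 1.21, 0, 1.571], TCP at [0.26, -0.541, 0.231] pointing down, gripper open.
Joint ranges: [-2.67, 2.67], [-0.69, 1.73], [-1.03, 1.25], [-2.08, 2.16], [-1.42, 1.45], [-3.14, 3.14]. Speed limits (rad/s): [2.39, 2.39, 3.01, 3.14, 3.14, 3.14].

### API

Orientations are given as a 3x3 rotation matrix whose columns are the frame's x, y, z axes.
In Python, from station import manip gives the robot as it stands.
- The arm moves only by the tool drive_tool, never from a script. Its argument "series" is a list of rows, each a list of 3 entries, a list of its own where there are three numbers: the finger opening in mm, from 0 to 85.4, then the shift along the world's x, y, z in mm, then the turn about the world's z in rad. In form: [[fingers, [x, y, z], yaw], ...]. A call has 1 to 8 rows; each row is the pose to reach, as a shift and turn from the pose commanded when the call began; what a row does not reach only later rows make up. A row lasts 1/10 s, in which the tool goes at most 50 mm and 8.59 degrees, less where a joint would pass 70% of its speed; a pose out of reach is approached as far as the arm can. A call with a gripper value outside its range is refused whole. The fingers move at their own pace and stop on an object; "newtons" is the grip in N (left out, the last holds). Time passes only in rows, so rows that repeat a pose let the fingers close. It gives the time, the measured TCP pose, the force, the opening and the grip force at its end, in the units of the state.
- manip.sense(): the state, without advancing time (a new reading comes with each control period).
- manip.snapshot(name): name is "scene" or "top" or "wrist"; returns the picture (420x560x3 uint8, blue, green, red); there is no depth.
- manip.calibration(name): a dict with "fx", "fy", "cx", "cy" (pixels), "k1" (the pictures are not rectified: a ray, as slopes to the right and down, at radius r is drawn at 1 + k1 r^2 times it, then the intrinsics apply), "position" and "orientation" of the camera in the world; the wrist camera has in their place "tool_from_camera" (4x4, takes a point from camera to tool coordinates, whose origin is the TCP and whose axes are the flange's). Camera axes: x right, y down, z forward; pixel columns grow to the right and rows downward; lengths in m; the calibration is good to about 2 mm. A picture is of the moment at which its call begins: read the wrist's pose just before it. calibration takes no time and is no camera call.
- manip.finish_job(): hands the job in; it is judged then, once.
The state is a dict: "time": time; "qpos": joint angles; "qd": joint speeds; "joint_torque": joint torques, N m; "tool_pos": TCP position; "orientation": TCP orientation; "wrist_force": force on the tool from outside, world axes, zero at the start; "wrist_torque": the same for the moment, N m; "gripper_width": opening from 0.0 (shut) to 1.0 (fully open); "grip_force": force on a finger pad.
Only numpy, scipy, OpenCV 4.12 (cv2) and the standard library are available. Lean on these libraries where they do the work, as an engineer would, in place of code of your own. Each camera call takes 0.05 s, during which the arm holds its last target. There are 200 camera calls.

## Working session

There is one attempt and no reset: what is moved stays moved. The work goes in short steps, Python scripts to look and compute and a tool call to move; the robot and the scene stay as the last step left them, time stands still between calls to the robot, and variables do not carry over. Pictures are saved under pics/ and viewed, at most 10 in all, crops included, and the job is handed in when it is done.

Besides the shell and the picture viewer there is one more tool, called as name([rows], argument=value, ...), one row to a line, values as JSON. drive_tool: Moves the arm, as the interface text tells. Its arguments: {"type":"object","properties":{"series":{"type":"array"},"newtons":{"type":"number"}},"required":["series"]}

```bash
mkdir -p pics; python3 - <<'E'
from station import manip
import cv2
for n in ("top","scene"):
    cv2.imwrite(f"pics/{n}0.png",manip.snapshot(n)); c=manip.calibration(n); print(n,c)
s=manip.sense(); print(s["time"],s["tool_pos"],s["orientation"],s["gripper_width"])
E
```

```text
top {'fx': 440.60152905440907, 'fy': 440.60152905440907, 'cx': 283.80417595930913, 'cy': 205.1083999515741, 'k1': -0.03308396531081592, 'position': array([ 0.35522697, -0.00514656,  1.30774464]), 'orientation': array([[-0.01218655, -0.9974734 ,  0.06998785],
       [-0.99962682,  0.01386435,  0.0235372 ],
       [-0.02444807, -0.06967489, -0.99727012]])}
scene {'fx': 497.8580873533204, 'fy': 497.8580873533204, 'cx': 281.98820950158296, 'cy': 212.91846007889552, 'k1': 0.016822819626145524, 'position': array([1.44870536, 0.06147371, 0.74172242]), 'orientation': array([[-0.02667208,  0.55323152, -0.83260043],
       [ 0.99946039, -0.00121501, -0.03282471],
       [-0.01917128, -0.83302665, -0.55290058]])}
0.1 [ 0.25958977 -0.54038078  0.23053151] [[ 9.01389667e-01  4.33008399e-01 -6.28632854e-04]
 [ 4.33008854e-01 -9.01388637e-01  1.36258731e-03]
 [ 2.33692387e-05 -1.50042572e-03 -9.99998874e-01]] 1.0000074368878187
```

View pics/top0.png

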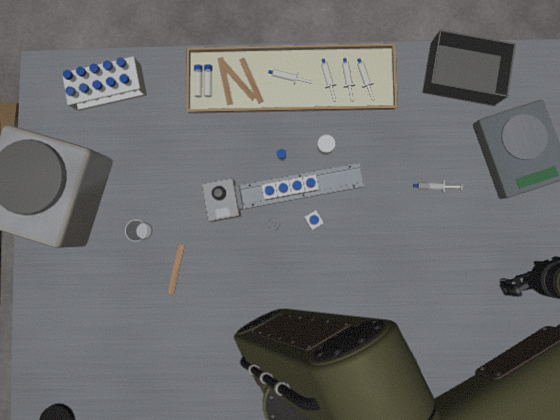

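View pics/scene0.png

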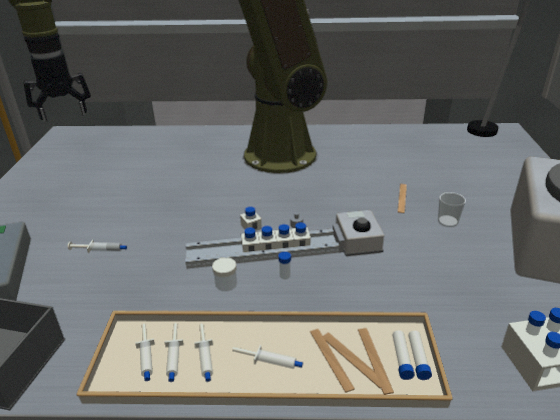

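```bash
python3 - <<'E'
import cv2
i=cv2.imread("pics/top0.png")[130:240,190:375]
cv2.imwrite("pics/crop.png",cv2.resize(i,None,fx=4,fy=4,interpolation=cv2.INTER_CUBIC))
E
```

```text
(no output)
```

View pics/crop.png

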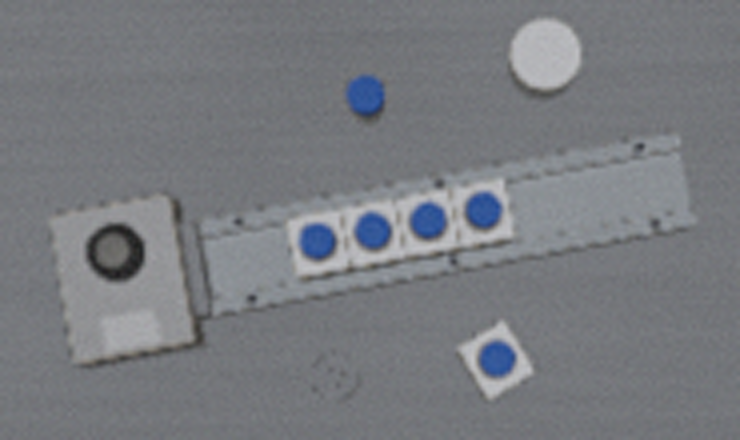

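```bash
cat > h.py <<'E'
import numpy as np, cv2
from station import manip
def undist(c,uv):
    q=(np.array(uv,float)-[c["cx"],c["cy"]])/[c["fx"],c["fy"]]
    p=q.copy()
    for _ in range(10): p=q/(1+c["k1"]*(p**2).sum(-1,keepdims=True))
    return p
def to_plane(c,uv,z,pos=None,R=None):
    pos=c["position"] if pos is None else pos; R=c["orientation"] if R is None else R
    d=np.c_[undist(c,uv),np.ones(len(uv))]@R.T
    t=(np.asarray(z)-pos[2])/d[:,2]
    return pos+d*t[:,None]
E
python3 - <<'E'
from h import *
from scipy.optimize import least_squares
c=manip.calibration("top")
L=[((680,136),(35,-200,22)),((695,222),(-35,-200,22)),((116,251),(18,217,73)),((50,216),(55,262,55)),((175,197),(55,172,55)),((77,365),(-55,262,55)),((200,345),(-55,172,55))]
cr=[(318,241),(373,231),(428,220),(484,210)]
f=lambda a:190*np.array([1,0])+np.array([0,130])+(np.array(a,float)+.5)/4-.5
P=to_plane(c,f([a for a,_ in L]),[b[2]/1e3 for _,b in L])[:,:2]; M=np.array([b[:2] for _,b in L])/1e3
C=to_plane(c,f(cr),[.066]*4)[:,:2]
R=lambda t:np.array([[np.cos(t),-np.sin(t)],[np.sin(t),np.cos(t)]])
def res(p): return np.r_[(M@R(p[2]).T+p[:2]-P).ravel(), ((C-p[:2])@R(p[2]))[:,0]]
s=least_squares(res,[.45,0,0]); p=s.x
print(p,np.round(s.fun*1e3,1)); print("carriers rail mm",((C-p[:2])@R(p[2])*1e3).round(1))
for n,q in dict(back4=(0,((C-p[:2])@R(p[2]))[3,1]-.02),home_back=(0,0),button=(.018,.217),open=(0,-.2)).items(): print(n,(R(p[2])@q+p[:2]).round(4))
print("spare",to_plane(c,f([(497,359),(335,376)]),[.056,.036]))
np.save("rail.npy",p)
E
```

```text
[ 0.49868626 -0.00856114  0.17202543] [ 2.9 -0.6 -2.4 -3.2 -1.3  0.4 -0.3  0.2  2.7  1.9 -1.3  0.9  1.   0.6
  0.4  0.1  0.6  0.2]
carriers rail mm [[  0.4  74.9]
 [  0.1  35.2]
 [  0.6  -4.5]
 [  0.2 -44.8]]
back4 [ 0.5098 -0.0724]
home_back [ 0.4987 -0.0086]
button [0.4793 0.2083]
open [ 0.5329 -0.2056]
spare [[ 0.401301   -0.06047098  0.056     ]
 [ 0.39129917  0.05564459  0.036     ]]
```

drive_tool([
  [0,[256,433,-80],1.294],
  [0,[256,433,-80],1.294],
  [0,[256,433,-80],1.294],
  [0,[256,433,-80],1.294],
  [0,[256,433,-80],1.294],
  [0,[256,433,-80],1.294],
  [0,[256,433,-80],1.294],
  [0,[256,433,-80],1.294],
], newtons=40)

```text
time: 0.9
tool_pos: [0.4613, -0.1989, 0.168]
orientation: [[-0.083, 0.997, -0.0], [0.997, 0.083, -0.0], [-0.0, -0.0, -1.0]]
wrist_force: [0.1, -0.9, 0.8]
gripper_width: 0.001
grip_force: 0.0
```

drive_tool([
  [0,[55,92,-50],0.089],
  [0,[55,92,-50],0.089],
  [0,[55,92,-80],0.089],
  [0,[55,92,-110],0.089],
  [0,[55,92,-110],0.089],
])

```text
time: 1.4
tool_pos: [0.5121, -0.1072, 0.0544]
orientation: [[-0.167, 0.986, -0.008], [0.986, 0.167, 0.002], [0.003, -0.008, -1.0]]
wrist_force: [-1.9, 0.5, 0.1]
gripper_width: 0.003
grip_force: 0.0
```

```bash
python3 - <<'E'
from h import *
p=np.load("rail.npy"); c=manip.calibration("wrist"); s=manip.sense(); i=manip.snapshot("wrist")
print(s["tool_pos"],s["orientation"].round(3).tolist()); print(c)
cv2.imwrite("pics/w1.png",i)
E
```

```text
[ 0.51207729 -0.10715529  0.0543703 ] [[-0.167, 0.986, -0.008], [0.986, 0.167, 0.002], [0.003, -0.008, -1.0]]
{'fx': 330.74217055357724, 'fy': 330.74217055357724, 'cx': 279.8655568305454, 'cy': 213.21613759101191, 'k1': 0.020845384052329646, 'tool_from_camera': array([[ 6.68381945e-04, -9.46839195e-01, -3.21706530e-01,
         8.28966239e-02],
       [ 9.99999768e-01,  6.75030402e-04,  9.08795586e-05,
         7.05702681e-04],
       [ 1.31113360e-04, -3.21706516e-01,  9.46839427e-01,
        -1.42777913e-01],
       [ 0.00000000e+00,  0.00000000e+00,  0.00000000e+00,
         1.00000000e+00]])}
```

View pics/w1.png

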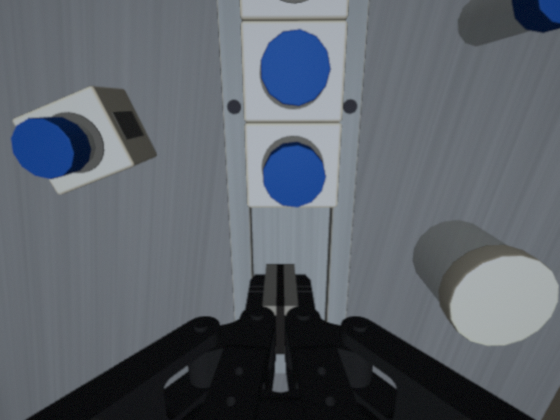

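```bash
python3 - <<'E'
from h import *
p=np.load("rail.npy"); c=manip.calibration("wrist"); s=manip.sense()
tp=np.array([.51207729,-.10715529,.0543703]); R=np.array([[-.167,.986,-.008],[.986,.167,.002],[.003,-.008,-1]])
T=c["tool_from_camera"]; pos=tp+R@T[:3,3]; Rc=R@T[:3,:3]
P=to_plane(c,[(247,207),(339,207),(228,207),(359,207),(235,300),(348,300)],[.044,.044,.022,.022,.022,.022],pos,Rc)
th=p[2]; Q=np.array([[np.cos(th),-np.sin(th)],[np.sin(th),np.cos(th)]])
print(((P[:,:2]-p[:2])@Q*1e3).round(1)); print("tcp",((tp[:2]-p[:2])@Q*1e3).round(1))
print("now",s["time"],s["tool_pos"],((s["tool_pos"][:2]-p[:2])@Q*1e3).round(1),s["orientation"].round(3).tolist())
E
```

```text
[[ -18.9  -65.4]
 [  25.8  -65.4]
 [ -32.   -72.3]
 [  40.8  -72.4]
 [ -30.8 -132.1]
 [  38.3 -131.9]]
tcp [ -3.7 -99.4]
now 1.45 [ 0.5135492  -0.10800517  0.05669255] [  -2.4 -100.5] [[-0.166, 0.986, -0.005], [0.986, 0.166, 0.001], [0.002, -0.005, -1.0]]
```

drive_tool([
  [0,[2,0,-15],0],
  [0,[2,0,-33],0],
  [0,[2,0,-33],0],
  [0,[1,8,-33],0],
  [0,[0,14,-33],0],
  [0,[-1,18,-33],0],
  [0,[-2,21,-33],0],
])

```text
time: 2.15
tool_pos: [0.5142, -0.0873, 0.0263]
orientation: [[-0.166, 0.986, 0.001], [0.986, 0.166, -0.0], [-0.0, 0.001, -1.0]]
wrist_force: [-0.3, 0.1, -0.9]
gripper_width: 0.002
grip_force: 0.0
```

drive_tool([
  [0,[-0.5,4,0],0],
  [0,[-1.5,8,0],0],
  [0,[-2,13,0],0],
  [0,[-3,18,0],0],
  [0,[-4,23,0],0],
  [0,[-5,28,0],0],
  [0,[-6,33,0],0],
  [0,[-6.5,38,0],0],
])

```text
time: 2.95
tool_pos: [0.5079, -0.0501, 0.0259]
orientation: [[-0.165, 0.986, 0.001], [0.986, 0.165, -0.002], [-0.002, 0.001, -1.0]]
wrist_force: [0.9, -5.2, 2.8]
gripper_width: -0.002
grip_force: 2.7
```

drive_tool([
  [0,[-1,4,0],0],
  [0,[-1.5,8,0],0],
  [0,[-2,12,0],0],
  [0,[-3,16,0],0],
  [0,[-3.5,20,0],0],
  [0,[-4,23,0],0],
  [0,[-4.5,26,0],0],
])

```text
time: 3.65
tool_pos: [0.5034, -0.0241, 0.0259]
orientation: [[-0.165, 0.986, 0.001], [0.986, 0.165, -0.001], [-0.002, 0.001, -1.0]]
wrist_force: [0.1, -6.0, 4.6]
gripper_width: 0.002
grip_force: 2.8
```

drive_tool([
  [0,[-0.3,2,0],0],
  [0,[-0.6,3.5,0],0],
  [0,[-0.8,5,0],0],
  [0,[-0.8,5,0],0],
])

```text
time: 4.05
tool_pos: [0.5025, -0.019, 0.0259]
orientation: [[-0.165, 0.986, 0.001], [0.986, 0.165, -0.001], [-0.001, 0.001, -1.0]]
wrist_force: [1.6, -4.5, 4.7]
gripper_width: -0.002
grip_force: 2.4
```

drive_tool([
  [0,[-0.2,1,0],0],
  [0,[-0.3,2,0],0],
  [0,[-0.5,3,0],0],
])

```text
time: 4.35
tool_pos: [0.5024, -0.0182, 0.0259]
orientation: [[-0.164, 0.986, 0.002], [0.986, 0.164, -0.006], [-0.006, 0.001, -1.0]]
wrist_force: [1.6, -13.8, 2.3]
gripper_width: 0.003
grip_force: 7.3
```

drive_tool([
  [0,[-0.2,1,0],0],
  [0,[-0.3,2,0],0],
  [0,[-0.3,2,0],0],
])

```text
time: 4.65
tool_pos: [0.503, -0.018, 0.026]
orientation: [[-0.163, 0.987, 0.003], [0.987, 0.163, -0.01], [-0.01, 0.001, -1.0]]
wrist_force: [3.5, -18.9, 0.1]
gripper_width: -0.004
grip_force: 9.3
```

```bash
python3 - <<'E'
from h import *
i=manip.snapshot("wrist"); s=manip.sense(); print(s["tool_pos"],s["wrist_force"])
cv2.imwrite("pics/w2.png",i); cv2.imwrite("pics/t2.png",cv2.resize(manip.snapshot("top")[130:240,190:375],None,fx=4,fy=4,interpolation=cv2.INTER_CUBIC))
E
```

```text
[ 0.50297556 -0.0180635   0.02605254] [  4.19470714 -18.28590607   0.88599219]
```

View pics/w2.png

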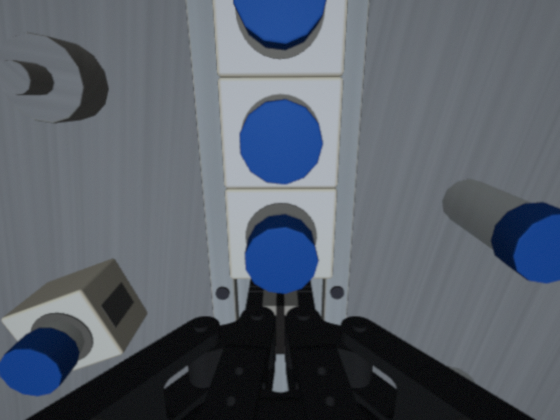

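View pics/t2.png

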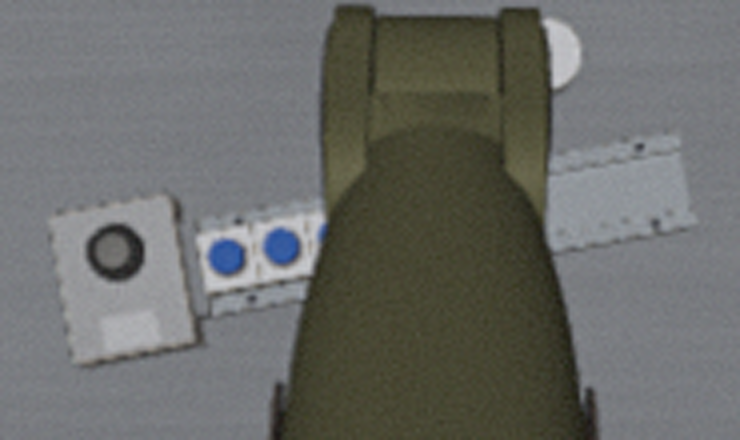

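drive_tool([
  [0,[0.5,-3,0],0],
  [0,[1,-6,0],0],
  [0,[3,-16,0],0],
  [0,[4,-24,0],0],
  [0,[4,-24,45],0],
  [0,[4,-24,90],0],
  [0,[4,-24,120],0],
  [0,[4,-24,120],0],
])

```text
time: 5.55
tool_pos: [0.5083, -0.0382, 0.1499]
orientation: [[-0.165, 0.986, 0.007], [0.986, 0.165, 0.0], [-0.001, 0.007, -1.0]]
wrist_force: [0.9, 0.2, -0.4]
gripper_width: -0.001
grip_force: 0.0
```

drive_tool([
  [0,[-3,48,0],0],
  [0,[-6,96,0],0],
  [0,[-8,140,0],0],
  [0,[-10,168,0],0],
  [0,[-10,168,0],0],
  [0,[-10,168,0],0],
])

```text
time: 6.15
tool_pos: [0.4945, 0.1302, 0.1444]
orientation: [[-0.167, 0.986, -0.002], [0.986, 0.167, -0.001], [-0.0, -0.002, -1.0]]
wrist_force: [0.4, 0.1, -0.2]
gripper_width: -0.002
grip_force: 0.0
```

```bash
python3 - <<'E'
from h import *
s=manip.sense(); i=manip.snapshot("wrist"); np.savez("w3.npz",p=s["tool_pos"],R=s["orientation"]); print(s["tool_pos"])
cv2.imwrite("pics/w3.png",i); cv2.imwrite("pics/t3.png",cv2.resize(manip.snapshot("top")[130:240,190:375],None,fx=4,fy=4,interpolation=cv2.INTER_CUBIC))
E
```

```text
[0.49445859 0.13023477 0.14444706]
```

View pics/w3.png

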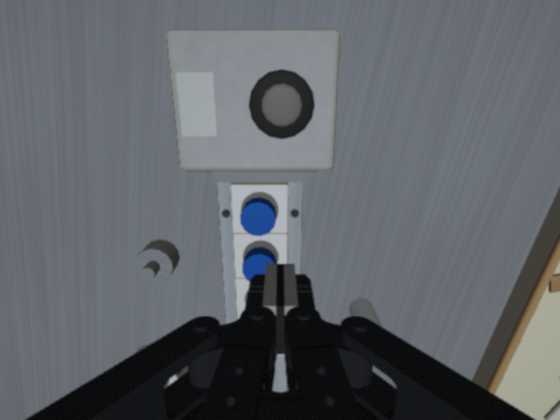

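View pics/t3.png

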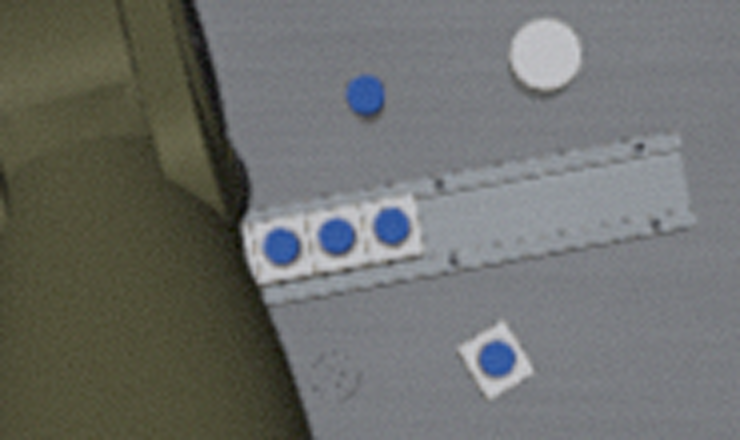

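```bash
python3 - <<'E'
from h import *
w=np.load("w3.npz"); c=manip.calibration("wrist"); T=c["tool_from_camera"]
print(to_plane(c,[(282,105)],[.073],w["p"]+w["R"]@T[:3,3],w["R"]@T[:3,:3]).round(4)); print(manip.sense()["tool_pos"])
c=manip.calibration("top"); p=np.load("rail.npy"); th=p[2]; Q=np.array([[np.cos(th),-np.sin(th)],[np.sin(th),np.cos(th)]])
f=np.array([190,130])+(np.array([(282,247),(337,236),(392,226)],float)+.5)/4-.5
print(((to_plane(c,f,[.066]*3)[:,:2]-p[:2])@Q*1e3).round(1))
E
```

```text
[[0.4829 0.2097 0.073 ]]
[0.49479203 0.12924219 0.14477753]
[[  0.9 100.7]
 [  1.4  61. ]
 [  1.1  21.4]]
```

drive_tool([
  [0,[-6,40,0],0],
  [0,[-13,80,0],0],
  [0,[-13,80,-20],0],
  [0,[-13,80,-45],0],
  [0,[-13,80,-60],0],
  [0,[-13,80,-60],0],
])

```text
time: 6.85
tool_pos: [0.4805, 0.2082, 0.0832]
orientation: [[-0.164, 0.987, -0.004], [0.987, 0.164, -0.002], [-0.001, -0.004, -1.0]]
wrist_force: [-0.6, -0.3, 0.4]
gripper_width: -0.001
grip_force: 0.0
```

drive_tool([
  [0,[1,1,-6],0],
  [0,[1,1,-10],0],
  [0,[1,1,-13],0],
  [0,[1,1,-16],0],
  [0,[1,1,-17],0],
  [0,[1,1,-17],0],
])

```text
time: 7.45
tool_pos: [0.4844, 0.211, 0.0708]
orientation: [[-0.165, 0.986, 0.003], [0.986, 0.165, -0.0], [-0.001, 0.003, -1.0]]
wrist_force: [-3.7, -5.1, 17.8]
gripper_width: -0.001
grip_force: 9.1
```

drive_tool([
  [0,[0,0,3],0],
  [0,[0,0,3],0],
])

```text
time: 7.65
tool_pos: [0.4843, 0.211, 0.0727]
orientation: [[-0.165, 0.986, 0.003], [0.986, 0.165, -0.0], [-0.001, 0.002, -1.0]]
wrist_force: [1.7, -2.7, 3.9]
gripper_width: 0.004
grip_force: 1.9
```

drive_tool([
  [0,[0,0,3],0],
  [0,[0,0,3],0],
])

```text
time: 7.85
tool_pos: [0.4838, 0.2115, 0.075]
orientation: [[-0.165, 0.986, 0.001], [0.986, 0.165, 0.001], [0.0, 0.001, -1.0]]
wrist_force: [2.3, -1.1, 2.3]
gripper_width: 0.001
grip_force: 1.2
```

drive_tool([
  [0,[0,0,2],0],
  [0,[0,0,2],0],
])

```text
time: 8.05
tool_pos: [0.4832, 0.2115, 0.0765]
orientation: [[-0.165, 0.986, -0.0], [0.986, 0.165, 0.001], [0.001, -0.0, -1.0]]
wrist_force: [1.5, 0.4, 0.7]
gripper_width: -0.001
grip_force: 0.8
```

drive_tool([
  [0,[0,0,2],0],
  [0,[0,0,2],0],
])

```text
time: 8.25
tool_pos: [0.4826, 0.2112, 0.0782]
orientation: [[-0.165, 0.986, -0.001], [0.986, 0.165, -0.0], [0.0, -0.001, -1.0]]
wrist_force: [-0.6, 0.4, 0.1]
gripper_width: 0.0
grip_force: 0.0
```

drive_tool([
  [0,[0,0,30],0],
  [0,[0,0,70],0],
  [0,[40,50,90],0],
  [0,[60,100,90],0],
  [0,[60,100,90],0],
  [0,[60,100,90],0],
])

```text
time: 8.85
tool_pos: [0.5438, 0.3137, 0.1679]
orientation: [[-0.168, 0.986, -0.0], [0.986, 0.168, 0.001], [0.001, 0.0, -1.0]]
wrist_force: [0.4, -0.1, -0.1]
gripper_width: 0.004
grip_force: 0.0
```

```bash
python3 - <<'E'
from h import *
cv2.imwrite("pics/s4.png",cv2.resize(manip.snapshot("scene")[160:320,150:410],None,fx=3,fy=3,interpolation=cv2.INTER_CUBIC))
E
```

```text
(no output)
```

View pics/s4.png

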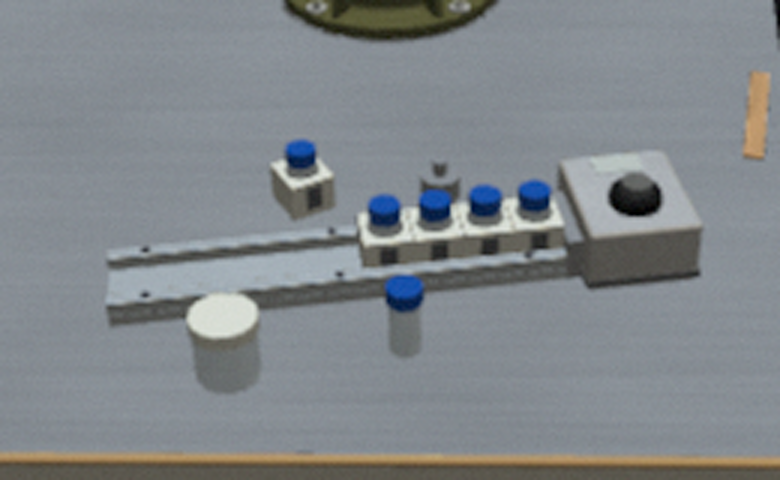

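The picture shows all four carriers (caps at 385–535, 190–215) gap-free against the stop. The button (635,190) is raised, and the other things stand where they were.

```bash
python3 -c "
from station import manip
print(manip.finish_job())"
```

```text
the job is handed in; nothing more can be done
None
```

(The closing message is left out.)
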